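# Set the batch counter and lock it

### The arm

A 7-joint arm with a two-finger parallel gripper is mounted at the origin on a cart in front of the work surface, level with it; the furniture and walls round the work are solid. World frame = base frame: x ahead of the robot, y to its left, z up, the work surface at z = 0. Lengths are in m, angles in rad, forces in N, time in s.
With the tool pointing down it reaches from about 0.425 to 0.95 m from the base axis. Payload 16.7 kg.
Tool frame: the origin (TCP) lies at the very end of the fingers, on their centre line; the grasp point (between the pads) lies ctrl.pinch_z behind it (ctrl.pinch_z is the distance from the TCP to the grasp point, in m); z points along the fingers, y is the line along which they close (so a half turn about z gives the same grasp; the last joint's range is limited). The gripper opens to 94 mm and grips with 3 to 60 N. Pads are 16 mm wide; open, the fingers measure 119 mm over their backs; the gripper's body (75 mm by 177 mm) begins 78 mm behind the grasp point.
Start: joints at [1.04, 0.426, 0.074, 1.606, -0.034, 1.111, -0.067], TCP at [0.251, -0.627, 0.205] pointing down, gripper open.
Joint ranges: [-2.85, 2.85], [-0.5, 2.14], [-1.23, 1.37], [0.21, 2.46], [-1.02, 4.16], [0.16, 2.05], [-2.73, 2.73]. Speed limits (rad/s): [1.89, 1.89, 2.39, 2.39, 3.01, 3.01, 3.01].

### API

Orientations are given as a unit quaternion [x, y, z, w].
In Python, from rig import sensors, eyes, order, finder, ctrl gives the robot as it stands.
- The arm moves only by the shell command python3 -m handwheel 'ROWS' [FORCE]. ROWS is JSON, a list of rows, each a list of 3 entries, a list of its own where there are three numbers: the turn, a rotation vector about the tool's x, y, z in degrees, then the shift along the tool's x, y, z in units of 25 mm (1.0 is 25 mm), then the opening, from 0 (shut) to 1 (fully open). In form: [[[wx, wy, wz], [tx, ty, tz], jaw], ...]. A call has 1 to 12 rows; each row is the pose to reach, as a shift and turn from the pose commanded when the call began, along the tool's axes at that moment; what a row does not reach only later rows make up. A row lasts 1/12 s, in which the tool goes at most 41.7 mm and 7.16 degrees, less where a joint would pass 70% of its speed; a pose out of reach is approached as far as the arm can. A call with a gripper value outside its range is refused whole. The fingers move at their own pace and stop on an object; FORCE is the grip in N (left out, the last holds). Time passes only in rows, so rows that repeat a pose let the fingers close. It gives the time, the measured TCP pose, the force, the opening and the grip force at its end, in the units of the state.
- sensors.state(): the state, without advancing time (a new reading comes with each control period).
- eyes.grab_frame(name): name is "scene" or "top"; returns the picture (384x512x3 uint8, blue, green, red); there is no depth.
- eyes.camera_model(name): a dict with "intrinsics" (3x3 intrinsics, pixels), "dist" ([k1, k2, p1, p2, k3] as OpenCV has them; the pictures are not rectified), "world_from_camera" (4x4, takes a point from camera to world coordinates). Camera axes: x right, y down, z forward; pixel columns grow to the right and rows downward; lengths in m; the calibration is good to about 2 mm. A picture is of the moment at which its call begins. camera_model takes no time and is no camera call.
- order.sign_off(): hands the job in; it is judged then, once.
Trained networks look in the newest picture that a camera, given by its name, has taken for a name from the list of things; names that differ only in an ending like _2 or _b are one class to them, and where a whole thing is asked for, a point or a joint stands for the part that bears it (a point fixed in the world has none). Each returns a list of dicts, best first, with "p" (0 to 1); they miss things now and then, are a little off and sometimes report something else, mostly with a low value. They report only what shows in the picture. A call takes as long as a camera call.
- finder.spot_in(query, camera): "xyz" ([x, y, z] in m, in the coordinates of the camera as it stood for that picture, good to about 4 mm: the middle of the surface that is visible of it).
- finder.silhouettes(query, camera): "region" (384x512 bool, what is visible of it).
- finder.landmark_of(query, camera): "xyz" ([x, y, z] in m, in the coordinates of the camera as it stood for that picture, good to about 4 mm: a listed point, or the origin of a listed thing).
The state is a dict: "time_s": time; "q": joint angles; "dq": joint speeds; "tau": joint torques, N m; "eef_pos": TCP position; "eef_rot": TCP orientation; "ft_force": force on the tool from outside, world axes, zero at the start; "moment": the same for the moment, N m; "grip_width": finger opening in m; "gripper_force": force on a finger pad.
Only numpy, scipy, OpenCV 4.12 (cv2) and the standard library are available. Lean on these libraries where they do the work, as an engineer would, in place of code of your own. Each camera call takes 0.05 s, during which the arm holds its last target. There are 200 camera calls.

### The job

Set the batch counter for the next lot: roll its spoked handwheel, top away from the robot, until three dots stand in the window, then go on exactly two clicks more. When the drum rests in that click, swing the lock lever over as far as it goes, so that the setting is locked. Leave the loose things around it where they lie.

Things in the scene. Friction and masses are not known exactly. Their poses are not given: they have to be found in the camera images.
- batch_counter: Grey bench counter, bolted down, 200x112x138 mm, at a heading up to 0.35 rad either way. Origin: on the bench under the drum's axis, midway between the cheeks; x points from its front to its rear, y left along the drum's axis. A flat-plated hood (x -53 to 53 mm, y -34 to 34, up to z 138) covers a white drum; a low box (x 53 to 111, up to z 62) stands behind it.
- window (a point): Centre of the window in the hood's front slope (faces up and forward at 45 degrees), 44 mm wide along y, 22 mm high. The drum behind it carries 1, 2, 3 and 4 black dots in a row, each number three clicks after the one before; between numbers it is blank.
- wheel_center (a point): Centre of the steel handwheel, fixed to the drum: on the drum's axis (along the counter's y), 70 mm right of the counter's origin, 85 mm above the bench. Hub 48 mm in diameter, 18 mm wide; six round radial spokes, 13 mm thick, 60 degrees apart, with free ends 66 mm from the axis. The hood's side is 36 mm to the left of the wheel's middle plane.
- count_drum (a joint): Turn of drum and handwheel, rad; grows as the wheel's top rolls away from the robot (counter's +x). Sprung click stop every 0.5236 (30 degrees): 0 shows one dot, 1.571 two, 3.142 three, 4.712 four. About 6 N at a spoke's end turns it over a click; past half-way it runs on into the next notch by itself. Starts in a notch from 0 to 2.094. Stops at -0.2 and 5.95. Turns both ways unless locked.
- lock_lever (a joint): Turn of the lock lever about its upright pivot on the box (82 mm behind the counter's origin, y = 0), rad: 0 open (arm to the left and 30 degrees to the front), 1.047 locked (left and 30 degrees to the rear, at its stop). Starts between 0 and 0.15. About 1.5 N at the post moves it; it stays where left. It blocks the drum, and goes home only when the drum rests in a notch.
- post_top (a point): Top of the lock lever's upright steel post, 15 mm in diameter, 114 mm above the bench, 85 mm from the pivot. It stands 36 mm clear above the lever's arm (10 mm thick, its top 78 mm above the bench) and moves away from the robot to lock.
- wood_block: Loose plain wooden block, 60x120x35 mm, to the left of the counter; origin under its centre.
- marker_pen: Loose marker pen, 14x125x14 mm, lying in front of the counter; origin under its centre.
- spanner_14: Loose combination spanner, 162 mm long, to the right of the counter; origin under its centre.
- die_ring: Loose steel ring, 56 mm in diameter, 24 mm high, at the front right corner of the counter; origin under its centre.
- spoke_end (a point): Outer end of one of the six spokes, 66 mm from the axis. It turns with the drum: at joint 0 it points 45 degrees from straight up toward the counter's front (-x), at 0.785 straight up.

How it is judged:
On the way:
1. with the lock lever still open, the drum rests two clicks past three dots (value of joint count_drum between 4.069 and 4.309 rad and value of joint lock_lever below 0.5 rad), for 0.2 s.
At the end, for the whole second after the job is handed in: The drum rests in the second click past three dots (4.189 rad, within 0.12 rad) and the lock lever is swung over to its stop (above 0.95 rad of 1.047) (value of joint count_drum between 4.069 and 4.309 rad and value of joint lock_lever above 0.95 rad); the robot touches nothing.
It fails at once if a loose thing beside the counter was shifted by more than 25 mm (distance of any of wood_block, marker_pen, spanner_14, die_ring from where it was at the start of the episode above 0.025 m).
It also fails if it takes over 54 s, if anything falls off the work surface, if the arm or the gripper's body presses on something with over 40 N, if the wrist force passes 120 N, or if a joint passes its speed limit or range.

## Working session

There is one attempt and no reset: what is moved stays moved. The work goes in short steps, Python scripts to look and compute and a shell command to move; the robot and the scene stay as the last step left them, time stands still between calls to the robot, and variables do not carry over. Pictures are saved under pics/ and viewed, at most 10 in all, crops included, and the job is handed in when it is done.

```bash
ls; mkdir -p pics; cat > h.py <<'E'
import numpy as np,cv2
from rig import sensors,eyes,order,finder,ctrl
from scipy.spatial.transform import Rotation as R
def w(cam,p):
    return (np.array(eyes.camera_model(cam)["world_from_camera"])@np.r_[p,1])[:3]
def pix(cam,P):
    m=eyes.camera_model(cam);T=np.linalg.inv(np.array(m["world_from_camera"]))
    return cv2.projectPoints(np.array(P,float).reshape(-1,3),cv2.Rodrigues(T[:3,:3])[0],T[:3,3],np.array(m["intrinsics"]),np.array(m["dist"]))[0][:,0]
E
python3 - <<'E'
from h import *
np.set_printoptions(precision=4,suppress=True)
s=sensors.state();print(s["time_s"],s["eef_pos"],s["eef_rot"],s["ft_force"],s["grip_width"],ctrl.pinch_z)
a=eyes.grab_frame("scene");b=eyes.grab_frame("top")
cv2.imwrite("pics/s0.png",a);cv2.imwrite("pics/t0.png",b)
for c in("scene","top"):
    print(c,np.array(eyes.camera_model(c)["world_from_camera"])[:3,3])
    for q in("batch_counter","window","wheel_center","post_top","spoke_end","wood_block","marker_pen","spanner_14","die_ring"):
        r=finder.landmark_of(q,c)
        print(q,[(round(d["p"],2),w(c,d["xyz"])) for d in r[:6]])
E
```

```text
pics
0.0 [ 0.2506 -0.6263  0.2048] [ 0.9819  0.1892 -0.0002 -0.0006] [-0.0936 -0.4224  0.0468] 0.09416541414724003 0.0188
scene [0.1238 0.7135 0.5164]
batch_counter [(0.66, array([ 0.5099, -0.0027, -0.0019]))]
window [(0.93, array([ 0.4739, -0.0045,  0.1182]))]
wheel_center [(0.55, array([ 0.5131, -0.069 ,  0.0871]))]
post_top [(0.78, array([0.5499, 0.0743, 0.1125]))]
spoke_end [(0.74, array([ 0.5647, -0.0632,  0.1261]))]
wood_block [(0.64, array([ 0.5104,  0.1589, -0.0006])), (0.51, array([ 0.4736, -0.0035,  0.1193]))]
marker_pen [(0.58, array([ 0.3982,  0.0654, -0.0008]))]
spanner_14 [(0.56, array([ 0.5011, -0.176 ,  0.0012]))]
die_ring [(0.78, array([ 0.4247, -0.09  , -0.001 ]))]
top [ 0.4075 -0.0064  1.1636]
batch_counter [(0.67, array([ 0.5113, -0.0027,  0.0014]))]
window [(0.57, array([ 0.4698, -0.0031,  0.1202]))]
wheel_center [(0.96, array([ 0.5157, -0.0693,  0.0871]))]
post_top [(0.76, array([0.548 , 0.073 , 0.1104]))]
spoke_end [(0.97, array([ 0.56  , -0.0688,  0.1293]))]
wood_block [(0.86, array([0.517 , 0.1583, 0.0029]))]
marker_pen [(0.59, array([0.3941, 0.0589, 0.0031]))]
spanner_14 [(0.59, array([ 0.5011, -0.1732,  0.0008]))]
die_ring [(0.83, array([ 0.423 , -0.0888,  0.0004]))]
```

```bash
python3 - <<'E'
import cv2
a=cv2.imread("pics/s0.png");b=cv2.imread("pics/t0.png")
cv2.imwrite("pics/s0b.png",cv2.resize(a,(800,600)));cv2.imwrite("pics/t0b.png",cv2.resize(b,(800,600)))
E
```

```text
(no output)
```

View pics/s0b.png

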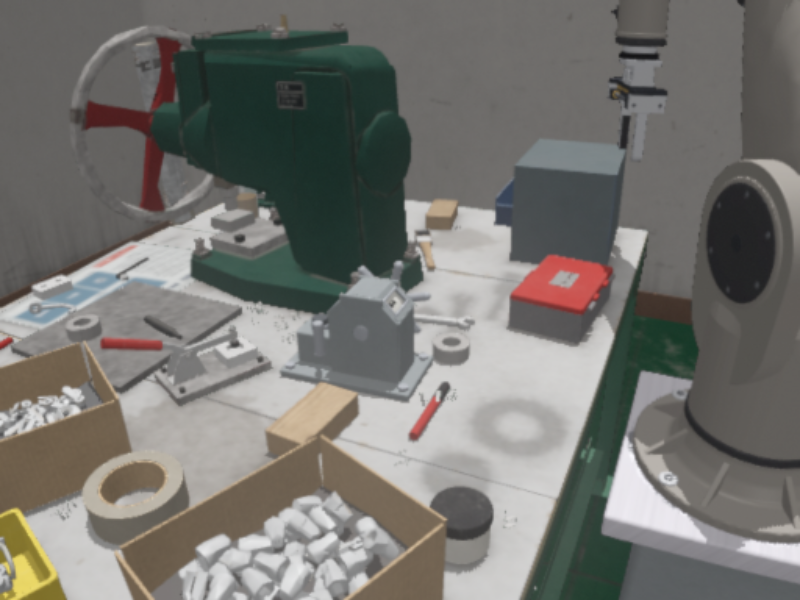

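View pics/t0b.png

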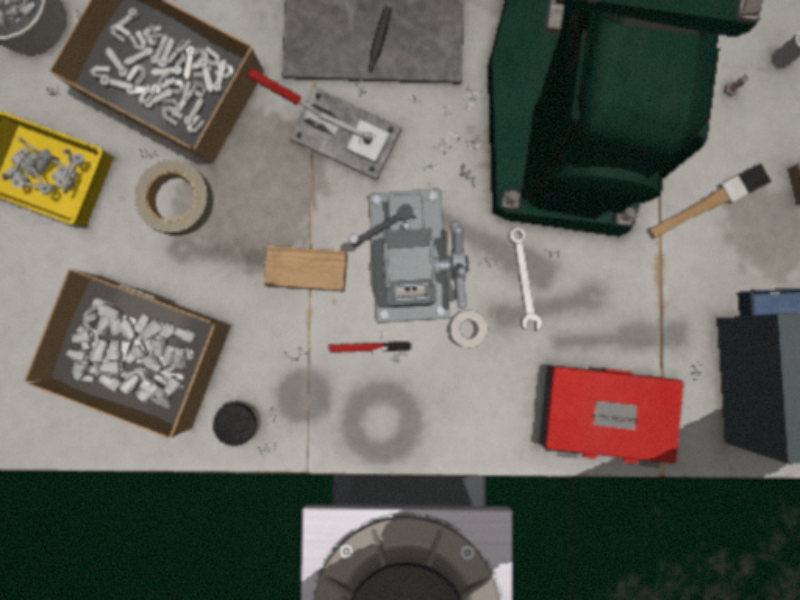

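The top view shows the counter at (405,258), wheel at (458,262), post at (347,245), die ring at (468,328) and spanner at (525,280). The green machine overhangs to the right and rear. Next I'll look closer at the window dots and the machine's clearance.

```bash
python3 - <<'E'
import cv2,numpy as np
a=cv2.imread("pics/s0.png");b=cv2.imread("pics/t0.png")
A=cv2.resize(a[0:260,50:290],None,fx=1.65,fy=2.3)
A=cv2.resize(a[0:260,50:290],(400,433));B=cv2.resize(b[0:220,220:420+40],(400,367))
W=cv2.resize(b[110:215,225:315],(400,467))
W2=cv2.resize(a[165:255,180:310],(400,277))
L=np.vstack([A[:300],W2]);Rr=np.vstack([W[:300],B[:277]])
cv2.imwrite("pics/c1.png",np.hstack([L,Rr]))
E
```

```text
(no output)
```

View pics/c1.png

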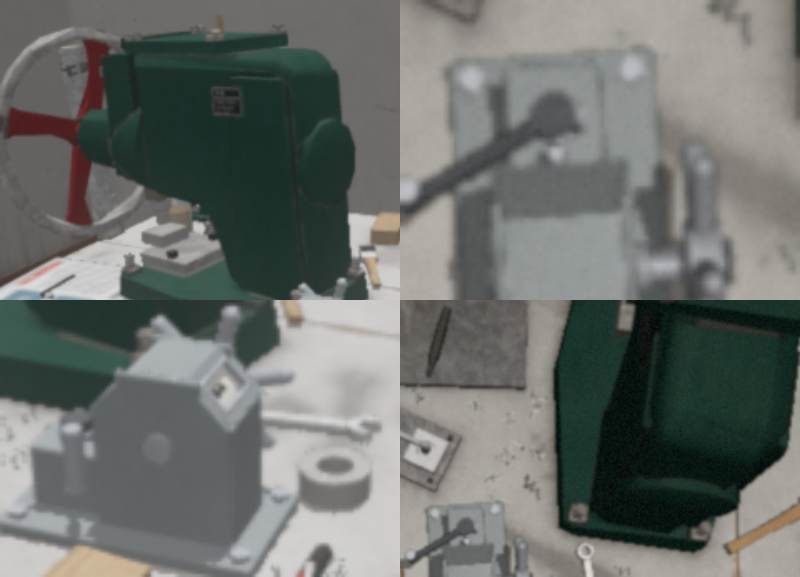

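Two dots show in the window, with spokes at about 45° rear-up, −15° and −75°, so count_drum ≈ 1.571 and five clicks are needed. Now I'll triangulate the machine boss for clearance and fix the counter pose.

```bash
python3 - <<'E'
from h import *
np.set_printoptions(precision=4,suppress=True)
def ray(c,p):
    m=eyes.camera_model(c);T=np.array(m["world_from_camera"])
    u=cv2.undistortPoints(np.array([[p]],float),np.array(m["intrinsics"]),np.array(m["dist"]))[0,0]
    d=T[:3,:3]@np.r_[u,1];return T[:3,3],d/np.linalg.norm(d)
def tri(p,q):
    o1,d1=ray("scene",p);o2,d2=ray("top",q)
    t=np.linalg.lstsq(np.c_[d1,-d2],o2-o1,rcond=None)[0];a=o1+t[0]*d1;b=o2+t[1]*d2
    return (a+b)/2,np.linalg.norm(a-b)
print("boss front",tri((260,95),(390,131)),"boss left",tri((235,95),(354,118)))
for p in((354,118),(390,131),(335,40),(340,128)):
    o,d=ray("top",p);print(p,[o+d*((z-o[2])/d[2]) for z in(0.03,.3,.4)])
C,Wc,P,Wi=[],[],[],[]
for i in range(3):
  for c in("scene","top"):
    eyes.grab_frame(c)
    for q,l in(("batch_counter",C),("wheel_center",Wc),("post_top",P),("window",Wi)):
        r=finder.landmark_of(q,c)
        if r:l.append(w(c,r[0]["xyz"]))
for l in(C,Wc,P,Wi):print(np.array(l))
C,Wc,P,Wi=[np.median(l,0) for l in(C,Wc,P,Wi)]
from scipy.optimize import least_squares
def f(v):
    r=R.from_euler('z',v[2]).as_matrix()[:2,:2];a=-np.pi/6+v[3]
    return np.r_[v[:2]-C[:2],v[:2]+r@[0,-.07]-Wc[:2],v[:2]+r@[.082+.085*np.sin(a),.085*np.cos(a)]-P[:2],v[:2]+r@[-.042,0]-Wi[:2],(v[3]-.07)*.02]
s=least_squares(f,[.51,0,.05,.05]);print(s.x,s.fun,sensors.state()["time_s"])
E
```

```text
boss front (array([ 0.5652, -0.2412,  0.2702]), np.float64(0.007780518405531411)) boss left (array([ 0.592 , -0.1696,  0.2836]), np.float64(0.0042692913790249275))
(354, 118) [array([ 0.6426, -0.2178,  0.03  ]), array([ 0.5866, -0.1674,  0.3   ]), array([ 0.5659, -0.1488,  0.4   ])]
(390, 131) [array([ 0.6122, -0.3025,  0.03  ]), array([ 0.5634, -0.2319,  0.3   ]), array([ 0.5454, -0.2058,  0.4   ])]
(335, 40) [array([ 0.8307, -0.1733,  0.03  ]), array([ 0.7299, -0.1335,  0.3   ]), array([ 0.6926, -0.1188,  0.4   ])]
(340, 128) [array([ 0.6185, -0.1847,  0.03  ]), array([ 0.5683, -0.1422,  0.3   ]), array([ 0.5497, -0.1265,  0.4   ])]
[[ 0.5095 -0.0033 -0.0037]
 [ 0.512  -0.0045  0.0001]
 [ 0.51   -0.0026 -0.0032]
 [ 0.5138 -0.0001 -0.0007]
 [ 0.5119 -0.0019  0.002 ]]
[[ 0.5133 -0.0712  0.0882]
 [ 0.5138 -0.072   0.0851]
 [ 0.5139 -0.0686  0.0849]
 [ 0.5149 -0.0721  0.0844]
 [ 0.5146 -0.0727  0.0848]
 [ 0.5182 -0.0737  0.0831]]
[[0.5475 0.0792 0.1154]
 [0.553  0.0733 0.1123]
 [0.5466 0.0765 0.1177]
 [0.5501 0.0776 0.1113]
 [0.5498 0.0776 0.1134]
 [0.5491 0.0727 0.1116]]
[[ 0.4743 -0.0025  0.1205]
 [ 0.4711 -0.0025  0.1188]
 [ 0.4722 -0.0047  0.1231]
 [ 0.4719 -0.0039  0.1218]
 [ 0.4705 -0.0045  0.1199]]
[ 0.5117 -0.0017  0.056   0.0438] [-0.0001  0.0009  0.0014  0.0004  0.0008 -0.0011 -0.0021 -0.0002 -0.0005] 2.5
```

```bash
python3 -m handwheel '[[[0,0,0],[0,0,-1.6],0],[[0,0,0],[0,0,-3.2],0],[[0,0,0],[0,0,-4.8],0],[[0,0,0],[0,0,-6.4],0],[[0,0,0],[0,0,-8],0],[[0,0,3],[1,-1.1,-8],0],[[0,0,6],[2,-2.2,-8],0],[[0,0,9],[3,-3.3,-8],0],[[0,0,12],[4,-4.4,-8],0],[[0,0,15],[5,-5.4,-8],0],[[0,0,18.6],[6,-6.5,-8],0],[[0,0,18.6],[6,-6.5,-8],0]]' 20; cat >> h.py <<'E'
def go(cx,cy,z,yaw=0.056,off=(0.5117,-0.0017)):
    "rows target: counter-frame x,y and world z, tool yaw"
    s=sensors.state();r=R.from_quat(s["eef_rot"]);c,sn=np.cos(.056),np.sin(.056)
    p=np.array([off[0]+c*cx-sn*cy,off[1]+sn*cx+c*cy,z]);g=R.from_euler('z',yaw)*R.from_euler('x',np.pi)
    print("pos",np.round(s["eef_pos"],4),"units",np.round(r.inv().apply(p-s["eef_pos"])/.025,2),"rot",np.round(np.degrees((r.inv()*g).as_rotvec()),1))
E
python3 -c "
from h import *
go(-.05,-.064,.25)"
```

```text
time_s: 3.5
eef_pos: [0.333, -0.4142, 0.4064]
eef_rot: [1.0, 0.029, 0.001, -0.0]
ft_force: [0.8, 0.1, 0.3]
grip_width: 0.0174
gripper_force: 0.0
pos [ 0.333  -0.4142  0.4064] units [  6.08 -13.5    6.27] rot [-0.  -0.1  0.1]
```

```bash
python3 -m handwheel '[[[0,0,0],[0.6,-1.35,0],0],[[0,0,0],[1.2,-2.7,0],0],[[0,0,0],[1.8,-4,0],0],[[0,0,0],[2.4,-5.4,0],0],[[0,0,0],[3,-6.8,0],0],[[0,0,0],[3.6,-8.1,0],0],[[0,0,0],[4.2,-9.5,0.8],0],[[0,0,0],[4.8,-10.8,1.8],0],[[0,0,0],[5.4,-12.1,2.8],0],[[0,0,0],[6.1,-13.5,3.8],0],[[0,0,0],[6.1,-13.5,5],0],[[0,0,0],[6.1,-13.5,6.2],0]]'
python3 -c "
from h import *
go(-.05,-.064,.123)
for n in ('scene',):cv2.imwrite('pics/s2.png',eyes.grab_frame(n)[120:290,150:370].repeat(3,0).repeat(3,1))"
```

```text
time_s: 4.5
eef_pos: [0.4637, -0.0716, 0.2492]
eef_rot: [1.0, 0.03, 0.001, -0.0]
ft_force: [1.0, -0.3, -0.1]
grip_width: 0.0005
gripper_force: 0.0
pos [ 0.4637 -0.0716  0.2492] units [ 0.07 -0.12  5.05] rot [-0.  -0.1  0.3]
```

View pics/s2.png

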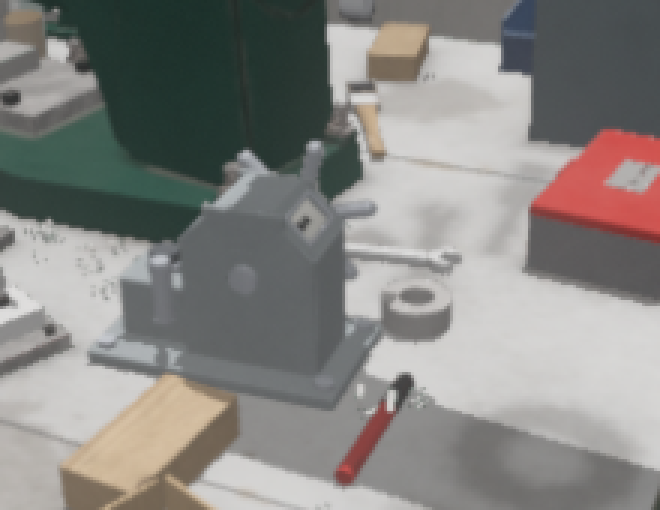

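The crop shows the counter with spokes at (250,160), (315,155) and (360,208), and all loose things where they were. The gripper is above the crop. Now I'll descend in front of the −15° spoke and push.

```bash
python3 -m handwheel '[[[0,0,0],[0,-0.1,1.3],0],[[0,0,0],[0,-0.1,2.6],0],[[0,0,0],[0,-0.1,3.9],0],[[0,0,0],[0.1,-0.1,5],0],[[0,0,0],[0.3,-0.1,5],0],[[0,0,0],[0.5,-0.1,5],0],[[0,0,0],[0.7,-0.1,5],0],[[0,0,0],[0.85,-0.1,5],0],[[0,0,0],[1,-0.1,5],0],[[0,0,0],[1.15,-0.1,5],0],[[0,0,0],[1.3,-0.1,5],0],[[0,0,0],[1.45,-0.1,5],0]]'
python3 -c "
from h import *
go(-.004,-.064,.123)"
```

```text
time_s: 5.55
eef_pos: [0.5002, -0.0702, 0.1269]
eef_rot: [1.0, 0.028, 0.001, 0.0]
ft_force: [-1.1, 0.1, 0.9]
grip_width: 0.0006
gripper_force: 0.6
pos [ 0.5002 -0.0702  0.1269] units [ 0.45 -0.15  0.16] rot [ 0.  -0.1 -0. ]
```

```bash
python3 -m handwheel '[[[0,0,0],[0.13,0,0],0],[[0,0,0],[0.26,0,0],0],[[0,0,0],[0.38,0,0],0],[[0,0,0],[0.38,0,0],0]]'
python3 -c "
from h import *
go(.012,-.064,.123)
r=eyes.grab_frame('scene');t=eyes.grab_frame('top')
for c in('scene','top'):print([(round(d['p'],2),np.round(w(c,d['xyz']),3)) for d in finder.landmark_of('spoke_end',c)])
cv2.imwrite('pics/s3.png',np.hstack([cv2.resize(r[110:270,190:320],(400,492)),cv2.resize(t[120:220,220:320],(400,492))]))"
```

```text
time_s: 5.88
eef_pos: [0.5093, -0.0693, 0.1256]
eef_rot: [1.0, 0.028, 0.0, -0.0]
ft_force: [0.1, 0.5, 0.4]
grip_width: 0.0004
gripper_force: 0.0
pos [ 0.5093 -0.0693  0.1256] units [ 0.73 -0.13  0.11] rot [-0. -0.  0.]
[]
[]
```

View pics/s3.png

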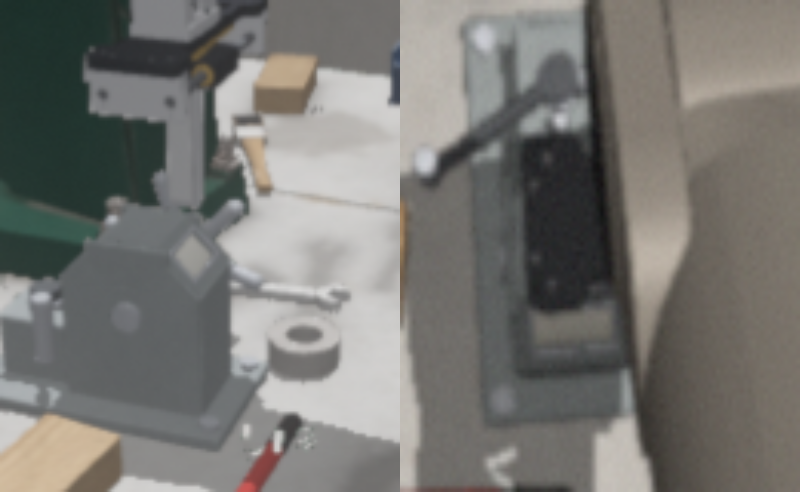

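The window at (193,257) is blank, the front spoke sits at (228,215) and the pushed spoke at (160,185): one click done. I'll push the second click.

```bash
python3 -m handwheel '[[[0,0,0],[0.13,0,0.1],0],[[0,0,0],[0.26,0,0.1],0],[[0,0,0],[0.39,0,0.1],0],[[0,0,0],[0.52,0,0.1],0],[[0,0,0],[0.65,0,0.1],0],[[0,0,0],[0.75,0,0.1],0],[[0,0,0],[0.75,0,0.1],0]]'
python3 -c "
from h import *
go(.012,-.064,.123)
r=eyes.grab_frame('scene')
cv2.imwrite('pics/s4.png',cv2.resize(r[130:260,180:320],(560,520)))"
```

```text
time_s: 6.67
eef_pos: [0.5282, -0.0682, 0.1231]
eef_rot: [1.0, 0.028, 0.0, -0.0]
ft_force: [0.1, -0.2, 0.5]
grip_width: 0.0009
gripper_force: 0.0
pos [ 0.5282 -0.0682  0.1231] units [-0.03 -0.13  0.  ] rot [-0.  -0.1  0. ]
```

View pics/s4.png

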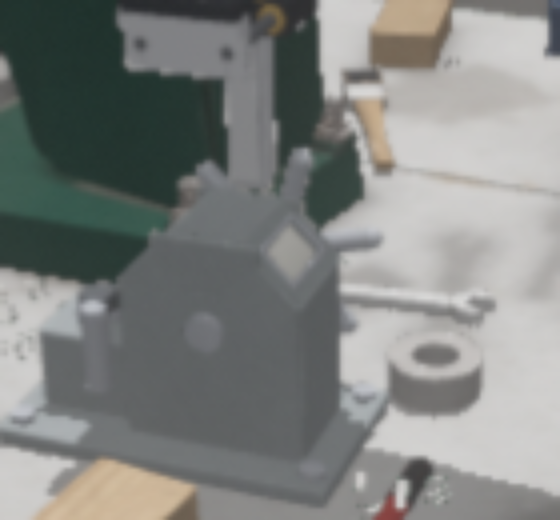

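Window blank, spokes back at (300,160) and (360,238): two clicks done. I'll regrip in front of the next spoke and push again.

```bash
python3 -m handwheel '[[[0,0,0],[0,0,-1.2],0],[[0,0,0],[0,0,-2.4],0],[[0,0,0],[-1.3,0,-2.4],0],[[0,0,0],[-2.5,0,-2.4],0],[[0,0,0],[-2.5,0,-2.4],0],[[0,0,0],[-2.5,-0.1,-1.2],0],[[0,0,0],[-2.5,-0.1,0],0],[[0,0,0],[-2.4,-0.1,0],0],[[0,0,0],[-2.2,-0.1,0],0],[[0,0,0],[-2,-0.1,0],0],[[0,0,0],[-1.8,-0.1,0],0],[[0,0,0],[-1.65,-0.1,0],0]]' && python3 -m handwheel '[[[0,0,0],[0.13,0,0],0],[[0,0,0],[0.26,0,0],0],[[0,0,0],[0.39,0,0],0],[[0,0,0],[0.52,0,0],0],[[0,0,0],[0.65,0,0],0],[[0,0,0],[0.78,0,0],0],[[0,0,0],[0.91,0,0],0],[[0,0,0],[1,0,0],0],[[0,0,0],[1,0,0],0]]'
python3 -c "
from h import *
go(.012,-.064,.123)
r=eyes.grab_frame('scene')
cv2.imwrite('pics/s5.png',cv2.resize(r[130:260,180:320],(560,520)))"
```

```text
time_s: 7.72
eef_pos: [0.4867, -0.0683, 0.1242]
eef_rot: [1.0, 0.028, 0.0, 0.0]
ft_force: [-7.9, -0.1, 5.7]
grip_width: 0.0004
gripper_force: 3.8
time_s: 8.47
eef_pos: [0.5104, -0.0669, 0.1227]
eef_rot: [1.0, 0.028, -0.001, 0.0]
ft_force: [-6.0, -1.7, 3.9]
grip_width: 0.0006
gripper_force: 3.4
pos [ 0.5104 -0.0669  0.1227] units [ 0.68 -0.04 -0.01] rot [ 0.   0.1 -0. ]
```

View pics/s5.png

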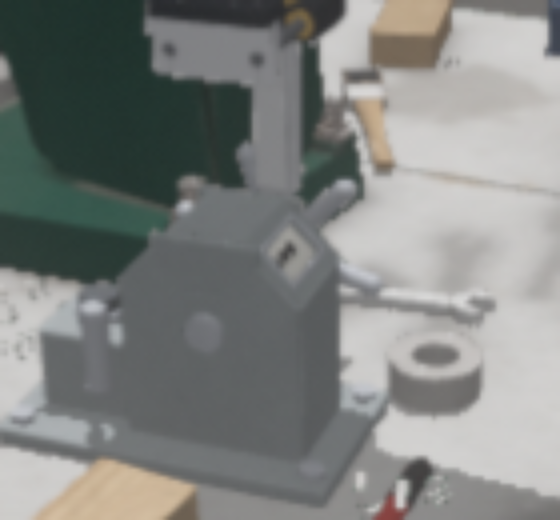

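Dots now stand in the window (three, by the click count). I'll push click four, then regrip for the fifth.

```bash
python3 -m handwheel '[[[0,0,0],[0.13,0,0],0],[[0,0,0],[0.26,0,0],0],[[0,0,0],[0.39,0,0],0],[[0,0,0],[0.52,0,0],0],[[0,0,0],[0.65,0,0],0],[[0,0,0],[0.72,0,0],0],[[0,0,0],[0.72,0,0],0],[[0,0,0],[0.72,0,0],0],[[0,0,0],[0.72,0,-1.2],0],[[0,0,0],[0.72,0,-2.4],0],[[0,0,0],[-0.5,0,-2.4],0],[[0,0,0],[-1.8,0,-2.4],0]]'
python3 -c "
from h import *
go(-.05,-.064,.123)
r=eyes.grab_frame('scene');t=eyes.grab_frame('top')
for c in('scene','top'):print([(round(d['p'],2),np.round(w(c,d['xyz']),3)) for d in finder.landmark_of('spoke_end',c)])
cv2.imwrite('pics/s6.png',cv2.resize(r[130:260,180:320],(560,520)))"
```

```text
time_s: 9.52
eef_pos: [0.467, -0.069, 0.1842]
eef_rot: [1.0, 0.028, 0.002, -0.0]
ft_force: [-0.3, -0.3, 0.2]
grip_width: 0.0005
gripper_force: 0.0
pos [ 0.467  -0.069   0.1842] units [-0.07 -0.03  2.45] rot [-0.  -0.2  0. ]
[(0.54, array([ 0.426, -0.093, -0.001]))]
[]
```

View pics/s6.png

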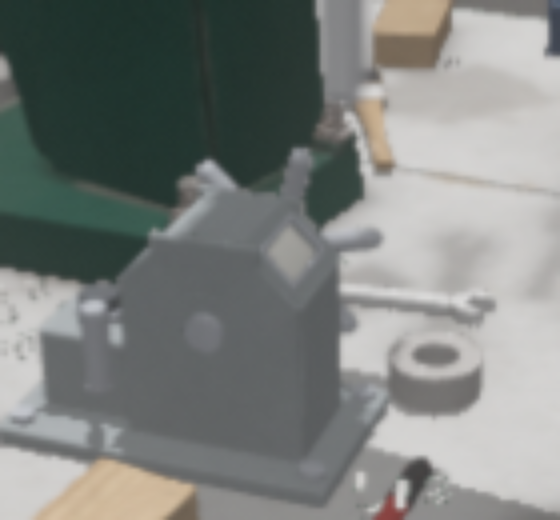

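The window is blank and the spokes are at −15°/45°: four clicks done. Now the last click.

```bash
python3 -m handwheel '[[[0,0,0],[0,0,1.2],0],[[0,0,0],[0,0,2.4],0],[[0,0,0],[0.2,0,2.4],0],[[0,0,0],[0.4,0,2.4],0],[[0,0,0],[0.6,0,2.4],0],[[0,0,0],[0.8,0,2.4],0],[[0,0,0],[0.93,0,2.4],0],[[0,0,0],[1.06,0,2.4],0],[[0,0,0],[1.2,0,2.4],0],[[0,0,0],[1.33,0,2.4],0],[[0,0,0],[1.46,0,2.4],0],[[0,0,0],[1.6,0,2.4],0]]' && python3 -m handwheel '[[[0,0,0],[0.05,0,0],0],[[0,0,0],[0.05,0,0],0],[[0,0,0],[-0.2,0,0],0],[[0,0,0],[-0.2,0,-1.2],0],[[0,0,0],[-0.2,0,-2.4],0],[[0,0,0],[-0.2,0,-3],0]]'
python3 -c "
from h import *
go(.005,.079,.2)
r=eyes.grab_frame('scene');t=eyes.grab_frame('top')
for c in('scene','top'):print([(round(d['p'],2),np.round(w(c,d['xyz']),3)) for d in finder.landmark_of('spoke_end',c)],[(round(d['p'],2),np.round(w(c,d['xyz']),3)) for d in finder.landmark_of('post_top',c)])
cv2.imwrite('pics/s7.png',cv2.resize(r[130:260,180:320],(560,520)))"
```

```text
time_s: 10.72
eef_pos: [0.5068, -0.067, 0.1234]
eef_rot: [1.0, 0.028, 0.0, 0.0]
ft_force: [0.2, 0.0, -0.4]
grip_width: 0.0008
gripper_force: 0.0
time_s: 11.22
eef_pos: [0.5011, -0.0673, 0.2008]
eef_rot: [1.0, 0.028, 0.001, 0.0]
ft_force: [0.4, -0.6, 0.1]
grip_width: 0.0005
gripper_force: 0.0
pos [ 0.5011 -0.0673  0.2008] units [ 0.77 -5.76  0.03] rot [ 0.  -0.1  0. ]
[] [(0.68, array([0.547, 0.076, 0.114]))]
[] [(0.76, array([0.55 , 0.076, 0.114]))]
```

View pics/s7.png

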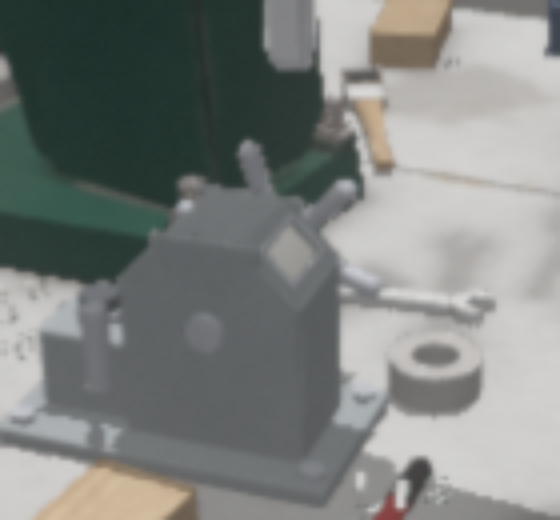

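Spokes at (255,165), (330,200) and (360,283) with the window blank fit 4.189: the fifth click. The lever is still open. Now I'll go over to the post and push it.

```bash
python3 -m handwheel '[[[0,0,0],[0.2,-1.4,0],0],[[0,0,0],[0.4,-2.9,0],0],[[0,0,0],[0.6,-4.4,0],0],[[0,0,0],[0.7,-5.8,0],0],[[0,0,0],[0.7,-5.8,0],0],[[0,0,0],[0.7,-5.8,1.2],0],[[0,0,0],[0.7,-5.8,2.4],0],[[0,0,0],[0.7,-5.8,3.6],0],[[0,0,0],[0.7,-5.8,4.4],0],[[0,0,0],[0.9,-5.8,4.4],0],[[0,0,0],[1.2,-5.8,4.4],0],[[0,0,0],[1.5,-5.8,4.4],0]]'
python3 -c "
from h import *
go(.109,.079,.09)
for c in('scene','top'):
  eyes.grab_frame(c);print([(round(d['p'],2),np.round(w(c,d['xyz']),3)) for d in finder.landmark_of('post_top',c)])"
```

```text
time_s: 12.52
eef_pos: [0.5315, 0.0798, 0.0889]
eef_rot: [1.0, 0.028, 0.0, -0.0]
ft_force: [-2.1, 3.0, 0.0]
grip_width: 0.0001
gripper_force: 1.7
pos [0.5315 0.0798 0.0889] units [ 3.39  0.05 -0.04] rot [-0. -0.  0.]
[(0.64, array([0.549, 0.077, 0.114]))]
[]
```

In contact (2–3 N). I'll push the post across, stopping near the end to watch the force.

```bash
python3 -m handwheel '[[[0,0,0],[0.3,0,0],0],[[0,0,0],[0.6,0,0],0],[[0,0,0],[0.9,0,0],0],[[0,0,0],[1.2,0,0],0],[[0,0,0],[1.5,0,0],0],[[0,0,0],[1.8,0,0],0],[[0,0,0],[2.1,0,0],0],[[0,0,0],[2.4,0,0],0],[[0,0,0],[2.7,0,0],0],[[0,0,0],[2.9,0,0],0],[[0,0,0],[3.1,0,0],0],[[0,0,0],[3.1,0,0],0]]'
python3 -m handwheel '[[[0,0,0],[0.1,0,0],0],[[0,0,0],[0.2,0,0],0],[[0,0,0],[0.3,0,0],0],[[0,0,0],[0.3,0,0],0]]'
python3 -c "
from h import *
go(.109,.079,.09)"
```

```text
time_s: 13.72
eef_pos: [0.6085, 0.0839, 0.0879]
eef_rot: [1.0, 0.028, 0.0, -0.0]
ft_force: [-1.4, -1.2, -0.5]
grip_width: 0.0003
gripper_force: 0.0
time_s: 14.05
eef_pos: [0.6121, 0.084, 0.0875]
eef_rot: [1.0, 0.028, -0.003, 0.001]
ft_force: [-21.2, -4.5, 13.3]
grip_width: 0.0004
gripper_force: 10.3
pos [0.6121 0.084  0.0875] units [ 0.16  0.04 -0.1 ] rot [0.1 0.3 0. ]
```

The stop is reached (force rose to 21 N). I'll back off, lift clear and check.

```bash
python3 -m handwheel '[[[0,0,0],[-0.4,0,0],0],[[0,0,0],[-1,0,0],0],[[0,0,0],[-1.2,0,-1.5],0],[[0,0,0],[-1.2,0,-3],0],[[0,0,0],[-1.2,0,-4.5],0],[[0,0,0],[-1.2,-1,-6],0],[[0,0,0],[-1.2,-2,-7.5],0],[[0,0,0],[-2.5,-2,-8],0],[[0,0,0],[-3.5,-2,-8],0],[[0,0,0],[-4.5,-2,-8],0],[[0,0,0],[-4.5,-2,-8],0]]'
python3 -c "
from h import *
g={c:eyes.grab_frame(c) for c in('scene','top')}
C=np.array([.5117,-.0017]);rt=R.from_euler('z',-.056).as_matrix()[:2,:2]
for c in g:
  for q in('post_top','spoke_end','wood_block','marker_pen','spanner_14','die_ring'):
    for d in finder.landmark_of(q,c)[:1]:
      p=w(c,d['xyz']);v=rt@(p[:2]-C)
      print(c,q,np.round(p,3),round(np.arctan2(v[0]-.082,v[1])+np.pi/6,2) if q=='post_top' else '')
cv2.imwrite('pics/s8.png',np.hstack([cv2.resize(g['scene'][140:290,150:320],(453,400)),cv2.resize(g['top'][110:240,215:325],(338,400))]))"
```

```text
time_s: 14.97
eef_pos: [0.4968, 0.1285, 0.2891]
eef_rot: [1.0, 0.029, 0.001, 0.0]
ft_force: [1.6, 0.2, 0.6]
grip_width: 0.0005
gripper_force: 0.0
scene post_top [0.628 0.082 0.112] 0.99
scene wood_block [ 0.514  0.157 -0.001] 
scene marker_pen [0.398 0.064 0.   ] 
scene spanner_14 [ 0.501 -0.177 -0.001] 
scene die_ring [ 0.428 -0.089 -0.   ] 
top post_top [0.628 0.079 0.112] 1.01
top marker_pen [0.397 0.057 0.003] 
top spanner_14 [ 0.499 -0.173 -0.001] 
top die_ring [ 0.427 -0.09   0.001]
```

View pics/s8.png

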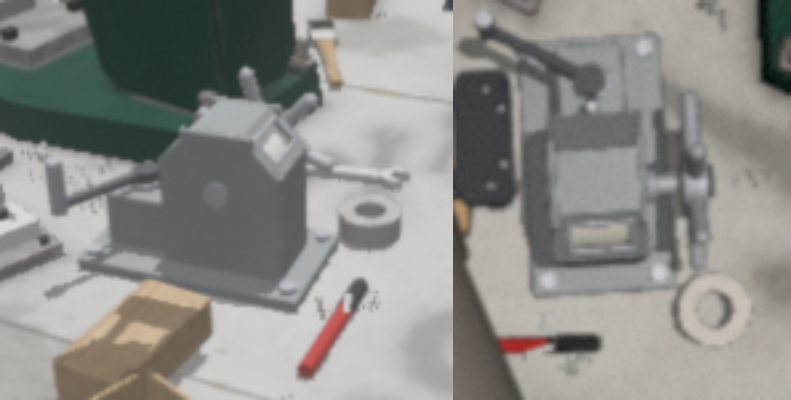

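The picture shows the lever swung to the rear (post at (55,185) left, (485,22) right) and the window blank. The loose things haven't moved. I'll average the lever angle, since the reading is near the threshold.

```bash
python3 -c "
from h import *
rt=R.from_euler('z',-.056).as_matrix()[:2,:2]
L=[]
for i in range(6):
  for c in('scene','top'):
    eyes.grab_frame(c)
    for d in finder.landmark_of('post_top',c)[:1]:
      v=rt@(w(c,d['xyz'])[:2]-[.5117,-.0017]);L.append(np.r_[v,np.arctan2(v[0]-.082,v[1])+np.pi/6])
print(np.round(L,3),np.mean(L,0))
print(sensors.state()['time_s'])"
```

```text
[[0.12  0.077 0.984]
 [0.121 0.071 1.028]
 [0.123 0.079 1.   ]
 [0.123 0.071 1.052]
 [0.122 0.076 1.012]
 [0.124 0.074 1.034]
 [0.124 0.077 1.02 ]
 [0.123 0.072 1.047]
 [0.121 0.076 1.   ]
 [0.126 0.073 1.064]
 [0.12  0.077 0.978]
 [0.125 0.071 1.071]] [0.12274661 0.07458947 1.02399003]
16.8667
```

Mean 1.02 rad, consistent with the stop at 1.047. Handing in.

```bash
python3 -c "
from h import *
print(order.sign_off())"
```

```text
the job is handed in; nothing more can be done
None
```

I rolled the drum five clicks from two dots to two clicks past three (4.189 rad by click count and spoke position), swung the lock lever to its stop (about 1.02 rad measured), left the loose things in place, and handed the job in at about 17 s; no verdict came back.

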